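# Probe the spot under the clutch coil

### The job

Slide the copper clutch coil straight off the upright spindle of the sloping steel face and lay it flat, wholly on the blue mat, and let go of it. Then draw the orange probe out of its black holder and press its brass tip lightly on the yellow spot that the coil was hiding, with the probe square to the sloping face and the sprung nose pushed in about half of its travel. Finish while holding it there: do not let go of the probe; leave everything else on the bench where it is.

Things in the scene. Friction and masses are not known exactly. Their poses are not given: they have to be found in the camera images.
- coil: wound ring: copper coil with black rims, outer diameter 64, bore 28, height 30 mm, 0.25 kg. At the start it sits on the sloping face with the spindle through its bore (2 mm play all round). Origin at the centre of its underside, z along its axis, pointing up out of the face; it is round, so any grip across its diameter will do
- seat: fixed sloping steel disc, 100 mm across, on a bolted-down blue stand (base 150 x 130 mm). Origin: centre of its upper surface, 75 mm above the table. z is square to the face, leaning 0.28 rad (16 deg) from vertical towards the disc's own -x side, roughly to the robot (yaw up to 0.5 rad). A spindle 24 mm thick stands on its centre along +z, top 42 mm above the face
- spot (a point): centre of the yellow spot, 13 mm across, on the sloping face 24 mm from the spindle's axis along the seat's +y (left, seen from the robot); axes as the seat's. The coil covers it at the start; a short yellow dash on the disc's rim points to it
- mat: flat blue mat, 150 x 150 mm and 4 mm thick, fixed to the table left or right of the stand. Origin at the centre of its underside, x and y along its edges
- holder: black block 80 x 80 x 66 mm high, fixed to the table, on the other side of the stand from the mat, with a 17 mm hole straight through its middle in which the probe stands. Origin at the centre of its underside, sides along x and y
- probe: pen probe 131 mm long, 0.15 kg, upright in the holder. Origin at the brass tip with the nose out, z up to the handle. Brass nose 7 mm thick, 0 to 12 mm; steel barrel 14 mm thick to 60 mm; orange handle 22 x 22 mm (flats along x, y) to 128 mm; black cap to 131. The handle's shoulder rests on the holder's top, so the origin is 6 mm over the table; lift it over 60 mm to clear the holder
- tip (a point): the end of the brass nose; with the nose out it lies at the probe's origin
- nose (a joint): how far the sprung nose is pushed into the barrel, m: 0 is fully out, 0.010 fully in. Spring 800 N/m, so half way is 4 N
- cup: bystander: blue plastic cup, 84 mm wide, 110 mm high; origin under its centre
- taperoll: bystander: black ring 84 mm wide, 36 mm high, lying flat; origin under its centre
- tube: bystander: short steel tube 62 mm wide, 90 mm high, upright; origin under its centre
- drill: bystander: yellow and black cordless drill standing on its battery, about 175 x 75 mm, 185 mm high; origin under its centre
- squeezer: bystander: white bottle with a red cap, 68 mm wide, 170 mm high; origin under its centre
- wrench: bystander: steel wrench 170 mm long lying flat along its x; origin under its middle
- battery: bystander: red and black battery pack 80 x 75 x 68 mm; origin under its centre
- socket: bystander: steel socket 26 mm wide, 40 mm high, upright; origin under its centre
Not all that is in view belongs to the job. What is shaped like the coil but green or turquoise is not meant.

How it is judged:
On the way, in this order (a step that is already met when the one before it is completed fails the run):
1. the coil is drawn off over the top of the spindle (z of coil in the frame of seat above 0.045 m), for 0.05 s.
2. the coil lies flat on the mat, let go (x of coil in the frame of mat between -0.045 and 0.045 m and y of coil in the frame of mat between -0.045 and 0.045 m and height (world z) of coil between 0 and 0.008 m and angle between coil's own z axis and vertical below 0.08 rad and contact force between the fingers and coil below 0.1 N and linear speed of coil below 0.02 m/s), for 0.2 s.
3. the probe is drawn out of its holder (z of probe in the frame of holder above 0.06 m), for 0.1 s.
At the end, for the whole second after the job is handed in: Coil flat (0.08 rad) on the mat, centre within 45 mm of the mat's along each edge, let go, still. Probe held in the fingers, tip within 7 mm of the spot's centre, axis within 0.13 rad of square to the face, nose pushed in 2 to 8.5 mm, 0.8 to 10 N on the face, clear of the holder (all of step 2 and distance between tip and spot below 0.007 m and angle between the z axis of probe and the z axis of seat, either way round below 0.13 rad and value of joint nose between 0.002 and 0.0085 m and contact force between probe and seat between 0.8 and 10 N and contact force between the fingers and probe above 2 N and contact force between probe and holder below 0.1 N); the arm keeps its last pose, push and grip.
It fails at once if the probe is rammed against the sloping face or spindle (over 20 N) (contact force between probe and seat above 20 N).
It fails at once if a bystander is moved more than 30 mm (distance of any of cup, taperoll, tube, drill, squeezer, wrench, battery, socket from where it was at the start of the episode above 0.03 m).
It also fails if it takes over 48 s, if anything falls off the work surface, if the arm or the gripper's body presses on something with over 40 N, if the wrist force passes 120 N, or if a joint passes its speed limit or range.

### The arm

A 7-joint arm with a two-finger parallel gripper is mounted at the origin on the work surface. World frame = base frame: x ahead of the robot, y to its left, z up, the work surface at z = 0. Lengths are in m, angles in rad, forces in N, time in s.
With the tool pointing down it reaches from about 0.4 to 0.85 m from the base axis. Payload 10.4 kg.
Tool frame: the origin (TCP) lies on the centre line of the jaws, within the pads' length; the fingertips stand 11 mm ahead of it and the grasp point (between the pads) lies 8 mm behind it (tip_reach is the distance from the TCP to the fingertips, in m); z points along the fingers, y is the line along which they close (so a half turn about z gives the same grasp; the last joint's range is limited). The gripper opens to 85 mm and grips with 20 to 120 N. Pads are 22 mm wide; open, the fingers measure 114 mm over their backs; the gripper's body (76 mm by 85 mm) begins 54 mm behind the grasp point. The pads swing forward as they close: fully open they stand 13 mm farther back than shut.
Start: joints at [-1.221, 0.332, -0.065, 1.46, 0.022, 1.35, -0.088], TCP at [0.228, 0.582, 0.242] pointing down, gripper open.
Joint ranges: [-2.6, 2.6], [-0.5, 2.12], [-1.47, 1.34], [0.16, 2.42], [-1.27, 4.41], [0.06, 2.06], [-2.6, 2.6]. Speed limits (rad/s): [2.22, 2.22, 2.79, 2.79, 3.14, 3.14, 3.14].

### API

Orientations are given as a unit quaternion [x, y, z, w].
In Python, from workcell import get_obs, camera, hand_in, tip_reach gives the robot as it stands. The module is installed in compiled form; this text tells all that it offers.
- The arm moves only by the tool move_arm, never from a script. Its argument "plan" is a list of rows, each an object with "delta_pos": the shift along the tool's x, y, z in fractions of the full range, 1 being 0.8 m, a list of three; "turn": the turn, a rotation vector about the tool's x, y, z in normalised numbers (1 is pi/2 rad), a list of three; "fingers": the closure, from 0 (fully open) to 1 (shut). A call has 1 to 12 rows; each row is the pose to reach, as a shift and turn from the pose commanded when the call began, along the tool's axes at that moment; what a row does not reach only later rows make up. A row lasts 1/8 s, in which the tool goes at most 62.5 mm and 10.7 degrees, less where a joint would pass 70% of its speed; a pose out of reach is approached as far as the arm can. A shift or turn number past 1, either way, is cut back to 1. A call with a gripper value outside its range is refused whole. The fingers move at their own pace and stop on an object; "force" is the grip in N (left out, the last holds). Time passes only in rows, so rows that repeat a pose let the fingers close. It gives the time, the measured TCP pose, the force, the opening and the grip force at its end, in the units of the state.
- get_obs(): the state, without advancing time (a new reading comes with each control period).
- camera(name): name is "side" or "top"; returns a dict with "color" (400x640x3 uint8, red, green, blue), "range_z" (400x640 float32, m along the optical axis (not along the pixel's ray), 0 where there is no reading), "fx", "fy", "cx", "cy" (pixels), "R" (3x3) and "t" (3): a world point X has camera coordinates R X + t. Camera axes: x right, y down, z forward; pixel columns grow to the right and rows downward; lengths in m; the calibration is good to about 2 mm. A picture is of the moment at which its call begins.
- hand_in(): hands the job in; it is judged then, once.
The state is a dict: "clock": time; "joint_pos": joint angles; "joint_velocities": joint speeds; "tau": joint torques, N m; "position": TCP position; "ee_rot": TCP orientation; "ft_force": force on the tool from outside, world axes, zero at the start; "torque": the same for the moment, N m; "grip_width": opening from 0.0 (shut) to 1.0 (fully open); "grasp_force": force on a finger pad.
Only numpy, scipy, OpenCV 4.12 (cv2) and the standard library are available. Lean on these libraries where they do the work, as an engineer would, in place of code of your own. Each camera call takes 0.05 s, during which the arm holds its last target. There are 200 camera calls.

## Working session

There is one attempt and no reset: what is moved stays moved. The work goes in short steps, Python scripts to look and compute and a tool call to move; the robot and the scene stay as the last step left them, time stands still between calls to the robot, and variables do not carry over. Pictures are saved under pics/ and viewed, at most 10 in all, crops included, and the job is handed in when it is done.

Besides the shell and the picture viewer there is one more tool, called after "Emit:" as name(argument=value, ...), one argument or row to a line, values as JSON. move_arm: Moves the arm, as the interface text tells. Its arguments: {"type":"object","properties":{"plan":{"type":"array","items":{"type":"object","properties":{"delta_pos":{"type":"array","items":{"type":"number"}},"turn":{"type":"array","items":{"type":"number"}},"fingers":{"type":"number"}}}},"force":{"type":"number"}},"required":["plan"]}

```bash
mkdir -p pics; cat > h.py <<'E'
import numpy as np, cv2
from workcell import get_obs, camera, hand_in, tip_reach
from scipy.spatial.transform import Rotation as Rn
def snap(n,f=None):
    c=camera(n)
    if f: cv2.imwrite('pics/'+f,c['color'][:,:,::-1])
    return c
def cloud(c):
    z=c['range_z'];v,u=np.mgrid[0:400,0:640]
    P=np.stack([(u-c['cx'])/c['fx']*z,(v-c['cy'])/c['fy']*z,z],-1)
    W=(P-c['t'])@np.array(c['R']); W[z==0]=np.nan
    return W
E
python3 - <<'E'
from h import *
import pickle
d={n:snap(n,n+'1.png') for n in('side','top')}
pickle.dump(d,open('d.pkl','wb'))
for n in d:
    c=d[n];print(n,c['fx'],c['cx'],c['cy'],-np.array(c['R']).T@c['t'],np.array(c['R'])[2])
o=get_obs();print(o,tip_reach)
E
```

```text
side 515.0929067952088 324.2766513969586 201.1340773459576 [ 0.36098378 -1.14741231  1.01476606] [ 0.14868582  0.76053192 -0.63204725]
top 417.5916247028318 321.38383613457 201.3535848411223 [ 0.4679679  -0.02017761  1.21236927] [ 0.07704801 -0.00621332 -0.99700802]
{'clock': 0.1, 'joint_pos': array([-1.22060675,  0.33277769, -0.06468693,  1.46085451,  0.02160776,
        1.34991068, -0.088494  ]), 'joint_velocities': array([ 0.00031468, -0.0022002 ,  0.00061229,  0.00052324, -0.00128727,
        0.00214775,  0.000627  ]), 'tau': array([ 9.77703930e-04, -6.26741910e+01,  4.90132661e-02, -3.92431712e+01,
        1.63484551e-02,  6.88053580e-03, -3.46889306e-05]), 'position': array([0.22752849, 0.58176568, 0.24161615]), 'ee_rot': array([ 1.85310178e-01,  9.82679879e-01, -6.21965923e-04, -8.18558385e-05]), 'ft_force': array([ 0.07742555, -0.85312249, -0.18458199]), 'torque': array([ 0.02837924,  0.03384179, -0.02443824]), 'grasp_force': 0.0, 'grip_width': 0.9962884278193239} 0.011
```

View pics/side1.png

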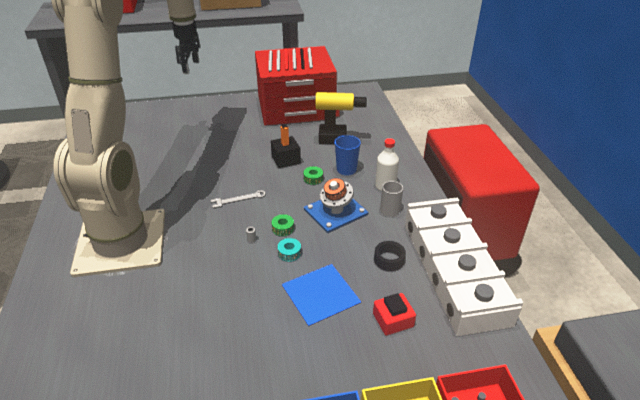

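View pics/top1.png

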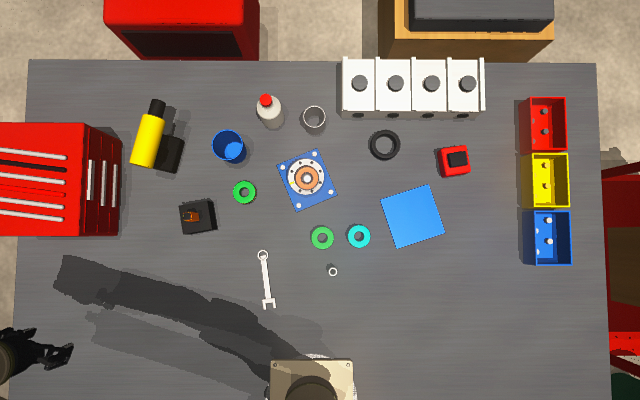

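Top view (robot at the bottom): the copper coil is on the disc at about (306,178), the mat at (413,216), and the holder with the probe at (198,216). In the side view the coil is at (335,188). The ring-shaped candidates in the top view are green (322,237), green (244,192), turquoise (359,236) and copper (306,178). Only the copper one on the spindle fits the description. I'll confirm it in a crop and measure.

```bash
python3 - <<'E'
from h import *
import pickle
d=pickle.load(open('d.pkl','rb'))
a=cv2.resize(d['top']['color'][145:215,265:345],(480,420),interpolation=cv2.INTER_CUBIC)
b=cv2.resize(d['side']['color'][170:235,295:375],(320,260),interpolation=cv2.INTER_CUBIC)
im=np.zeros((420,800,3),np.uint8);im[:,:480]=a;im[:260,480:]=b
cv2.imwrite('pics/crop1.png',im[:,:,::-1])
def plane(X,n=4000,tol=.0015):
    r=np.random.default_rng(0);best=None;bc=0
    for _ in range(500):
        p=X[r.choice(len(X),3,False)];nn=np.cross(p[1]-p[0],p[2]-p[0])
        if np.linalg.norm(nn)<1e-8: continue
        nn/=np.linalg.norm(nn);m=abs((X-p[0])@nn)<tol
        if m.sum()>bc:bc=m.sum();best=m
    q=X[best];c=q.mean(0);nn=np.linalg.svd(q-c)[2][2];nn*=np.sign(nn[2]);return c,nn,best
W={n:cloud(d[n]) for n in d}
for n in d:
    P=W[n];rgb=d[n]['color'].astype(int);hsv=cv2.cvtColor(d[n]['color'],cv2.COLOR_RGB2HSV).astype(int)
    print('==',n,'table z',np.nanmedian(P[...,2][(abs(P[...,0]-.45)<.02)&(abs(P[...,1]-0.15)<.05)]))
    blue=(hsv[...,0]>100)&(hsv[...,0]<122)&(hsv[...,1]>130)
    # mat
    l,L,s,c=cv2.connectedComponentsWithStats(blue.astype(np.uint8))
    for i in range(1,l):
        if s[i,4]<150: continue
        X=P[L==i];X=X[~np.isnan(X[:,0])]
        if len(X)==0: continue
        med=np.median(X,0)
        if med[0]<.2 or med[0]>.9 or abs(med[1])>.6: continue
        k=X[abs(X[:,2]-med[2])<.006]
        r=cv2.minAreaRect((k[:,:2]*1000).astype(np.float32))
        print('blue',c[i],s[i,4],med,r)
    # orange: coil and probe
    org=(hsv[...,0]<16)&(hsv[...,1]>90)&(rgb[...,0]>90)
    l,L,s,c=cv2.connectedComponentsWithStats(org.astype(np.uint8))
    for i in range(1,l):
        if s[i,4]<15: continue
        X=P[L==i];X=X[~np.isnan(X[:,0])]
        if len(X)==0: continue
        med=np.median(X,0)
        if .3<med[0]<.9 and abs(med[1])<.5: print('orange',c[i],s[i,4],med,X.min(0),X.max(0))
# stand region
X=np.concatenate([W[n].reshape(-1,3) for n in W])
t=W['top'][178,306];print('coil px',t)
for n in W:
    X=W[n].reshape(-1,3);X=X[~np.isnan(X[:,0])]
    X=X[(np.hypot(X[:,0]-t[0],X[:,1]-t[1])<.062)&(X[:,2]>.045)]
    for k in range(3):
        if len(X)<40: break
        c,nn,m=plane(X);q=X[m]
        print(n,'plane',len(q),c,nn,'tilt',np.arccos(nn[2]),'yaw of lean',np.arctan2(-nn[1],-nn[0]),'off',(c-t)@nn)
        X=X[~m]
# holder
t=W['top'][222,190];print(t)
for n in W:
    X=W[n].reshape(-1,3);X=X[~np.isnan(X[:,0])]
    X=X[(np.hypot(X[:,0]-t[0],X[:,1]-t[1])<.1)]
    k=X[abs(X[:,2]-.066)<.006];print(n,'holder',len(k),np.median(k,0),cv2.minAreaRect((k[:,:2]*1000).astype(np.float32)))
    k=X[X[:,2]>.08];print('probe',len(k),k.min(0),k.max(0),np.median(k,0)); 
    k=X[X[:,2]>.12];print('cap',len(k),k.mean(0))
E
```

```text
== side table z -0.0005636604588625506
blue [346.13748379 153.17250324] 771 [0.69915405 0.20153553 0.07735546] ((705.1876220703125, 225.7910614013672), (88.84278106689453, 68.8309326171875), 68.02220916748047)
blue [332.65168539 215.12078652] 712 [ 0.59497258 -0.01478814  0.01153131] ((622.9954223632812, 15.4293212890625), (152.10337829589844, 136.8007354736328), 24.1664981842041)
blue [320.46622123 293.94654788] 2694 [ 0.51848672 -0.29630762  0.00379228] ((520.7855224609375, -289.86767578125), (153.48423767089844, 156.88088989257812), 18.38143539428711)
orange [337.44444444 112.88888889] 27 [0.710312   0.41257598 0.11305   ] [0.70440752 0.40363232 0.09421749] [0.71739589 0.42070127 0.1266843 ]
orange [284.43333333 135.63333333] 150 [0.51020202 0.30959567 0.10314064] [ 0.49853747  0.29960948 -0.00091874] [0.5479354  0.54396096 0.13798512]
orange [389.19101124 142.40449438] 89 [0.80792238 0.11165625 0.16678766] [ 0.79280588  0.09927331 -0.0027132 ] [0.91658733 0.39563911 0.17448162]
orange [334.92831541 188.6344086 ] 279 [6.19901994e-01 3.26798459e-04 9.98711209e-02] [ 0.58657181 -0.0
[... 2366 characters left out ...]
an 0.22278143481456478 off -0.04499357087003104
[0.49791482 0.33260008 0.06412406]
side holder 296 [0.50897897 0.30584378 0.06524388] ((511.47650146484375, 317.09356689453125), (82.55340576171875, 92.58321380615234), 11.84496021270752)
probe 133 [0.49925192 0.29960948 0.08007379] [0.52325828 0.33051549 0.13860842] [0.51080207 0.3099289  0.1126941 ]
cap 53 [0.51118302 0.31315841 0.13046347]
top holder 730 [0.5090641  0.31322545 0.06577055] ((511.60333251953125, 319.310791015625), (80.35919952392578, 81.37857818603516), 10.520038604736328)
probe 128 [0.49931563 0.306151   0.08049626] [0.52338876 0.33014067 0.13956573] [0.51133476 0.31248839 0.13166796]
cap 83 [0.51151066 0.31707178 0.13413975]
```

View pics/crop1.png

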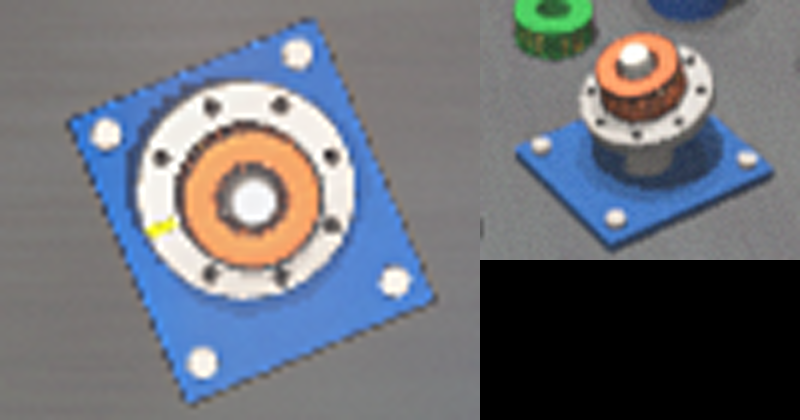

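The crop confirms that the copper coil sits on the spindle, with the yellow dash on the left rim at (160,228). The dash and the base edges both give a seat yaw of about 0.41. Next I'll refine the seat centre with circle fits from both views.

```bash
cat >> h.py <<'E'
YAW,TILT=0.405,0.28
def seatR(yaw=YAW): return Rn.from_euler('z',yaw).as_matrix()@Rn.from_euler('y',-TILT).as_matrix()
def rays(c,uv):
    R=np.array(c['R']);C=-R.T@np.array(c['t'])
    d=np.c_[(uv[:,0]-c['cx'])/c['fx'],(uv[:,1]-c['cy'])/c['fy'],np.ones(len(uv))]@R
    return C,d
def onplane(c,uv,p,n):
    C,d=rays(c,uv);return C+d*(((p-C)@n)/(d@n))[:,None]
def delta(p,R):
    o=get_obs();R0=Rn.from_quat(o['ee_rot'])
    print('clock',round(o['clock'],2),'pos',o['position'].round(4),'delta',(R0.inv().apply(np.array(p)-o['position'])).round(4),'turn',(R0.inv()*Rn.from_matrix(R)).as_rotvec().round(4))
E
python3 - <<'E'
from h import *
import pickle
d=pickle.load(open('d.pkl','rb'))
S=seatR();n=S[:,2];print('n',n)
O=np.array([.622,.014,.075])
for it in range(1):
  for k,ctr in(('top',(306,178)),('side',(335,190))):
    c=d[k];hsv=cv2.cvtColor(c['color'],cv2.COLOR_RGB2HSV).astype(int)
    v,u=np.mgrid[0:400,0:640];near=np.hypot(u-ctr[0],v-ctr[1])<28
    def comp(m):
        l,L,s,_=cv2.connectedComponentsWithStats(m.astype(np.uint8));i=1+np.argmax(s[1:,4]);return L==i
    W=cloud(c);hgt=(W-O)@n
    for name,h,m,r in(('disc',0,near&((hsv[...,1]<60)&(hsv[...,2]>150)),50),('coil',.030,near&((hsv[...,0]<16)&(hsv[...,1]>90)&(hsv[...,2]>150)),27)):
        m=comp(m);vv,uu=np.nonzero(m)
        X=(onplane(c,np.c_[uu,vv].astype(float),O+h*n,n)-O-h*n)@S
        (cx,cy),rr=cv2.minEnclosingCircle((X[:,:2]*1000).astype(np.float32))
        e=cv2.minAreaRect((X[:,:2]*1000).astype(np.float32))
        ext=[np.percentile(X[:,i]*1000,[.5,99.5]).round(1) for i in(0,1)]
        P=O+h*n+S@np.array([cx/1e3,cy/1e3,0])
        print(k,name,m.sum(),'c',round(cx,1),round(cy,1),'r',round(rr,1),ext,'axis@face',(P-h*n).round(4))
        q=W[m];print('   height of cloud in seat frame',np.nanmedian((q-O)@n).round(4))
    # dash
    m=comp(near&(hsv[...,0]>22)&(hsv[...,0]<38)&(hsv[...,1]>120));vv,uu=np.nonzero(m)
    X=(onplane(c,np.c_[uu,vv].astype(float),O,n)-O)@S;print(k,'dash',m.sum(),X.mean(0))
    # cap of probe: intersect at z
    near2=np.hypot(u-(196 if k=='top' else 284),v-(216 if k=='top' else 130))<14
    q=W[near2&(W[...,2]>.1375-.006)];q=q[q[:,2]<.15]
    print('cap cloud',len(q),q.mean(0),cv2.minAreaRect((q[:,:2]*1000).astype(np.float32)))
delta(O+n*.1,S)
E
```

```text
n [-0.25399914 -0.10888931  0.96105544]
top disc 379 c 3.7 0.6 r 49.7 [array([-43.6,  51.5]), array([-47.5,  48.5])] axis@face [0.6251 0.0159 0.076 ]
   height of cloud in seat frame -0.0008
top coil 286 c 3.0 0.6 r 30.8 [array([-26.1,  32. ]), array([-27.9,  30.3])] axis@face [0.6244 0.0157 0.0758]
   height of cloud in seat frame 0.0288
top dash 10 [ 2.94933314e-03  4.43969088e-02 -7.18552769e-17]
cap cloud 65 [0.51166119 0.31846658 0.13604335] ((511.5154724121094, 319.0849609375), (20.664403915405273, 21.965436935424805), 1.5381559133529663)
side disc 272 c 1.7 1.3 r 51.3 [array([-46.9,  52. ]), array([-49.2,  46.2])] axis@face [0.623  0.0159 0.0755]
   height of cloud in seat frame -0.0008
side coil 183 c 1.9 2.2 r 30.9 [array([-28.2,  32. ]), array([-27.3,  32. ])] axis@face [0.6228 0.0168 0.0755]
   height of cloud in seat frame 0.0288
side dash 1 [-1.34414780e-02  8.56833707e-02 -2.26381414e-16]
cap cloud 25 [0.51144874 0.31544893 0.13581254] ((511.0904541015625, 315.0439453125), (17.835594177246094, 27.750682830810547), 13.798802375793457)
clock 0.1 pos [0.2275 0.5818 0.2416] delta [-0.5545 -0.4044  0.0711] turn [ 1.091   2.6632 -0.1555]
```

```bash
cat >> h.py <<'E'
S=seatR();N=S[:,2];O=np.array([.624,.016,.075])
TR=np.c_[S[:,1],S[:,0],-N]
HC=np.array([.5114,.318,0])
MAT=np.array([.521,-.2905,0])
E
python3 -c "
from h import *
delta(O+N*.1,TR)"
```

```text
clock 0.1 pos [0.2275 0.5818 0.2416] delta [-0.5556 -0.4018  0.0711] turn [-0.2663 -0.1105  0.7878]
```

The manual's scale: shifts go in shares of 0.8 m and turns go in shares of pi/2 rad. Converting my numbers, -0.556 m is -0.695, -0.402 m is -0.5025, 0.788 rad is 0.5017.

Emit:
move_arm(
  plan=[
    {"delta_pos": [-0.25,-0.1813,0],"turn": [0,0,0.191],"fingers": 0},
    {"delta_pos": [-0.25,-0.1813,0],"turn": [-0.0637,-0.0255,0.191],"fingers": 0},
    {"delta_pos": [-0.25,-0.1813,0],"turn": [-0.0637,-0.0255,0.191],"fingers": 0},
    {"delta_pos": [-0.5,-0.3625,0.025],"turn": [-0.1273,-0.0509,0.382],"fingers": 0},
    {"delta_pos": [-0.5,-0.3625,0.025],"turn": [-0.1273,-0.0509,0.382],"fingers": 0},
    {"delta_pos": [-0.5,-0.3625,0.025],"turn": [-0.1273,-0.0509,0.382],"fingers": 0},
    {"delta_pos": [-0.5,-0.3625,0.025],"turn": [-0.1273,-0.0509,0.382],"fingers": 0},
    {"delta_pos": [-0.695,-0.5025,0.0888],"turn": [-0.1693,-0.07,0.5017],"fingers": 0},
    {"delta_pos": [-0.695,-0.5025,0.0888],"turn": [-0.1693,-0.07,0.5017],"fingers": 0},
    {"delta_pos": [-0.695,-0.5025,0.0888],"turn": [-0.1693,-0.07,0.5017],"fingers": 0},
    {"delta_pos": [-0.695,-0.5025,0.0888],"turn": [-0.1693,-0.07,0.5017],"fingers": 0},
    {"delta_pos": [-0.695,-0.5025,0.0888],"turn": [-0.1693,-0.07,0.5017],"fingers": 0},
  ],
  force=50,
)

```text
clock: 1.6
position: [0.5996, 0.0002, 0.1698]
ee_rot: [0.548, 0.825, 0.115, 0.077]
ft_force: [-0.2, 0.3, -0.1]
grip_width: 0.998
grasp_force: 0.0
```

```bash
python3 -c "
from h import *
delta(O+N*.1,TR);delta(O+N*.016,TR);snap('side','s2.png')
print(get_obs()['joint_pos'],get_obs()['joint_velocities'].round(3))"
```

```text
clock 1.6 pos [5.996e-01 2.000e-04 1.698e-01] delta [ 0.0049  0.0013 -0.001 ] turn [-0.0022  0.0024 -0.006 ]
clock 1.6 pos [5.996e-01 2.000e-04 1.698e-01] delta [0.0051 0.0015 0.083 ] turn [-0.0022  0.0024 -0.006 ]
[-0.57526282  0.17108441  0.60947338  1.8821607  -0.2727601   0.87928644
  0.56493257] [-0.04  -0.043 -0.048  0.02   0.027  0.008 -0.053]
```

In the tool's units: 0.04 m is 0.05, 0.02 m is 0.025.

Emit:
move_arm(
  plan=[
    {"delta_pos": [0,0,0.025],"turn": [0,0,0],"fingers": 0},
    {"delta_pos": [0,0,0.05],"turn": [0,0,0],"fingers": 0},
    {"delta_pos": [0,0,0.05],"turn": [0,0,0],"fingers": 0},
    {"delta_pos": [0,0,0.05],"turn": [0,0,0],"fingers": 0},
  ],
)

```text
clock: 2.15
position: [0.6091, 0.0105, 0.1332]
ee_rot: [0.545, 0.827, 0.117, 0.076]
ft_force: [0.1, -0.5, 0.6]
grip_width: 0.998
grasp_force: 0.0
```

```bash
python3 -c "
from h import *
delta(O+N*.016,TR);snap('side','s3.png');c=snap('top')
a=cv2.imread('pics/s3.png')[130:250,260:420];b=c['color'][120:240,230:390,::-1]
cv2.imwrite('pics/c3.png',cv2.resize(np.hstack([a,b]),(800,300),interpolation=cv2.INTER_CUBIC))"
```

```text
clock 2.15 pos [0.6091 0.0105 0.1332] delta [-0.0009 -0.0008  0.0443] turn [ 0.0008 -0.0018  0.0006]
```

View pics/c3.png

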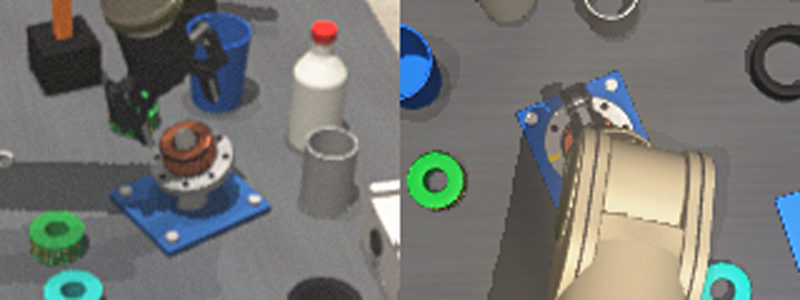

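The picture shows the open gripper straddling the coil along the slope, well aligned. Next I descend and close.

In the tool's units: 0.044 m is 0.055, 0.022 m is 0.0275.

Emit:
move_arm(
  plan=[
    {"delta_pos": [-0.0013,-0.0013,0.0275],"turn": [0,0,0],"fingers": 0},
    {"delta_pos": [-0.0013,-0.0013,0.055],"turn": [0,0,0],"fingers": 0},
    {"delta_pos": [-0.0013,-0.0013,0.055],"turn": [0,0,0],"fingers": 0},
    {"delta_pos": [-0.0013,-0.0013,0.055],"turn": [0,0,0],"fingers": 0},
  ],
)

```text
clock: 2.75
position: [0.6202, 0.013, 0.0914]
ee_rot: [0.545, 0.826, 0.117, 0.077]
ft_force: [1.1, 0.2, 0.1]
grip_width: 0.997
grasp_force: 0.0
```

Emit:
move_arm(
  plan=[
    {"delta_pos": [0,0,0],"turn": [0,0,0],"fingers": 0.6},
    {"delta_pos": [0,0,0],"turn": [0,0,0],"fingers": 0.6},
    {"delta_pos": [0,0,0],"turn": [0,0,0],"fingers": 0.6},
    {"delta_pos": [0,0,0],"turn": [0,0,0],"fingers": 0.6},
    {"delta_pos": [0,0,0],"turn": [0,0,0],"fingers": 0.6},
  ],
  force=40,
)

```text
clock: 3.38
position: [0.6202, 0.0131, 0.0915]
ee_rot: [0.545, 0.826, 0.118, 0.077]
ft_force: [-4.2, -0.5, 6.3]
grip_width: 0.716
grasp_force: 43.0
```

```bash
python3 -c "
from h import *
delta(O+N*.016,TR)
print((get_obs()['position']-O)@S)
c=snap('side','s4.png')
cv2.imwrite('pics/c4.png',cv2.resize(c['color'][130:250,260:420,::-1],(640,480),interpolation=cv2.INTER_CUBIC))"
```

```text
clock 3.38 pos [0.6202 0.0131 0.0915] delta [ 0.0012 -0.0001  0.0012] turn [ 0.0018 -0.0014 -0.0007]
[ 0.00011304 -0.00116123  0.01716888]
```

View pics/c4.png

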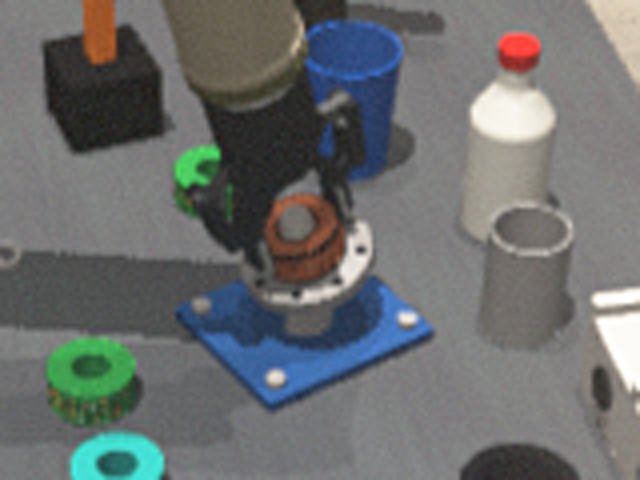

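The picture shows the coil held between the pads on the spindle (opening about 61 mm). Next I draw it straight off.

Emit:
move_arm(
  plan=[
    {"delta_pos": [0,0,-0.0188],"turn": [0,0,0],"fingers": 0.6},
    {"delta_pos": [0,0,-0.0375],"turn": [0,0,0],"fingers": 0.6},
    {"delta_pos": [0,0,-0.0563],"turn": [0,0,0],"fingers": 0.6},
    {"delta_pos": [0,0,-0.075],"turn": [0,0,0],"fingers": 0.6},
    {"delta_pos": [0,0,-0.1],"turn": [0,0,0],"fingers": 0.6},
    {"delta_pos": [0,0,-0.125],"turn": [0,0,0],"fingers": 0.6},
    {"delta_pos": [0,0,-0.125],"turn": [0,0,0],"fingers": 0.6},
    {"delta_pos": [0,0,-0.125],"turn": [0,0,0],"fingers": 0.6},
  ],
)

```text
clock: 4.42
position: [0.5943, 0.0024, 0.1861]
ee_rot: [0.545, 0.827, 0.117, 0.076]
ft_force: [-0.6, 1.2, -2.3]
grip_width: 0.721
grasp_force: 45.4
```

```bash
python3 - <<'E'
from h import *
c=snap('side');W=cloud(c);hsv=cv2.cvtColor(c['color'],cv2.COLOR_RGB2HSV).astype(int)
m=(hsv[...,0]<16)&(hsv[...,1]>90)&(hsv[...,2]>60)
p=get_obs()['position'];q=W[m];k=q[np.linalg.norm(q-p,axis=1)<.06];print('copper near tcp',len(k),k.mean(0))
f=W[m&(np.linalg.norm(W-O,axis=-1)<.04)];print('left on face',len(f))
print(((k-O)@S).mean(0),((k-O)@S).min(0),((p-O)@S))
# mat pose: tool yaw options
a0=np.arctan2(MAT[1],MAT[0])
R=np.c_[[np.cos(a0+np.pi/2),np.sin(a0+np.pi/2),0],[np.cos(a0),np.sin(a0),0],[0,0,-1.]]
delta(MAT+[0,0,.15],R);delta(MAT+[0,0,.024],R)
print(R)
E
```

```text
copper near tcp 352 [ 0.5935116  -0.00505988  0.19234656]
left on face 0
[-0.0024761  -0.00734319  0.12281377] [-0.03432548 -0.03607734  0.09807889] [-0.00094802 -0.0007496   0.11544937]
clock 4.47 pos [0.5941 0.0024 0.1857] delta [-0.2404 -0.1853 -0.0165] turn [ 0.2589 -0.1292  0.9075]
clock 4.47 pos [0.5941 0.0024 0.1857] delta [-0.2406 -0.2201  0.1047] turn [ 0.2589 -0.1292  0.9075]
[[ 0.48699454  0.87340501  0.        ]
 [ 0.87340501 -0.48699454  0.        ]
 [ 0.          0.         -1.        ]]
```

In the tool's units: -0.24 m is -0.3, -0.185 m is -0.2313, 0.908 rad is 0.5781.

Emit:
move_arm(
  plan=[
    {"delta_pos": [-0.1,-0.075,-0.0063],"turn": [0.0509,-0.0255,0.191],"fingers": 0.6},
    {"delta_pos": [-0.1,-0.075,-0.0063],"turn": [0.0509,-0.0255,0.191],"fingers": 0.6},
    {"delta_pos": [-0.2,-0.15,-0.0125],"turn": [0.1082,-0.0509,0.382],"fingers": 0.6},
    {"delta_pos": [-0.2,-0.15,-0.0125],"turn": [0.1082,-0.0509,0.382],"fingers": 0.6},
    {"delta_pos": [-0.3,-0.2313,-0.02],"turn": [0.1649,-0.0821,0.5781],"fingers": 0.6},
    {"delta_pos": [-0.3,-0.2313,-0.02],"turn": [0.1649,-0.0821,0.5781],"fingers": 0.6},
    {"delta_pos": [-0.3,-0.2313,-0.02],"turn": [0.1649,-0.0821,0.5781],"fingers": 0.6},
    {"delta_pos": [-0.3,-0.2313,-0.02],"turn": [0.1649,-0.0821,0.5781],"fingers": 0.6},
    {"delta_pos": [-0.3,-0.2313,-0.02],"turn": [0.1649,-0.0821,0.5781],"fingers": 0.6},
  ],
)

```text
clock: 5.6
position: [0.5221, -0.2888, 0.15]
ee_rot: [0.862, 0.507, 0.001, -0.0]
ft_force: [-0.1, -0.1, -1.5]
grip_width: 0.718
grasp_force: 45.3
```

```bash
python3 - <<'E'
from h import *
c=snap('side','s5.png');W=cloud(c);hsv=cv2.cvtColor(c['color'],cv2.COLOR_RGB2HSV).astype(int)
p=get_obs()['position'];near=(np.linalg.norm(W-p,axis=-1)<.07)
m=(hsv[...,0]<16)&(hsv[...,1]>90)&(hsv[...,2]>60)&near
k=W[m];print(p,len(k),np.percentile(k,[1,50,99],axis=0))
v,u=np.nonzero(m);print(u.mean(),v.mean())
a0=np.arctan2(MAT[1],MAT[0])
R=np.c_[[np.cos(a0+np.pi/2),np.sin(a0+np.pi/2),0],[np.cos(a0),np.sin(a0),0],[0,0,-1.]]
delta(MAT+[0,0,.024],R)
x,y=int(u.mean()),int(v.mean())
cv2.imwrite('pics/c5.png',cv2.resize(c['color'][y-50:y+50,x-70:x+70,::-1],(700,500),interpolation=cv2.INTER_CUBIC))
E
```

```text
[ 0.52207418 -0.28885518  0.15020541] 504 [[ 0.49133366 -0.32246931  0.13635244]
 [ 0.51891334 -0.29840146  0.16011134]
 [ 0.54641174 -0.26018688  0.16630385]]
320.17063492063494 251.04761904761904
clock 5.65 pos [ 0.5221 -0.2889  0.1502] delta [-0.0022 -0.0002  0.1262] turn [ 0.0007 -0.0017  0.0015]
```

View pics/c5.png

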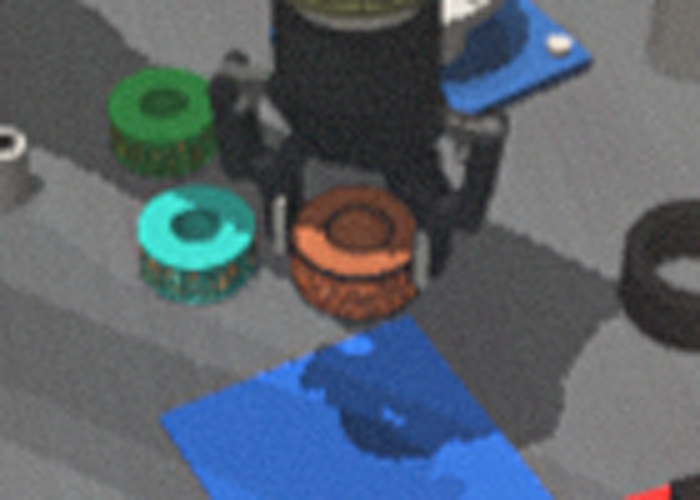

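The coil is held level, with its underside about 17 mm below the TCP. I'll lower it over the mat.

In the tool's units: 0.127 m is 0.1588, 0.124 m is 0.155.

Emit:
move_arm(
  plan=[
    {"delta_pos": [-0.0025,0,0.0625],"turn": [0,0,0],"fingers": 0.6},
    {"delta_pos": [-0.0025,0,0.1125],"turn": [0,0,0],"fingers": 0.6},
    {"delta_pos": [-0.0025,0,0.1438],"turn": [0,0,0],"fingers": 0.6},
    {"delta_pos": [-0.0025,0,0.155],"turn": [0,0,0],"fingers": 0.6},
    {"delta_pos": [-0.0025,0,0.1588],"turn": [0,0,0],"fingers": 0.6},
    {"delta_pos": [-0.0025,0,0.1588],"turn": [0,0,0],"fingers": 0.6},
    {"delta_pos": [-0.0025,0,0.1588],"turn": [0,0,0],"fingers": 0.6},
  ],
)

```text
clock: 6.52
position: [0.5213, -0.2921, 0.0242]
ee_rot: [0.862, 0.506, 0.001, 0.001]
ft_force: [0.1, -0.9, -3.0]
grip_width: 0.717
grasp_force: 45.2
```

Emit:
move_arm(
  plan=[
    {"delta_pos": [0,0,0.0019],"turn": [0,0,0],"fingers": 0.6},
    {"delta_pos": [0,0,0.0038],"turn": [0,0,0],"fingers": 0.6},
    {"delta_pos": [0,0,0.0038],"turn": [0,0,0],"fingers": 0.6},
  ],
)

```text
clock: 6.9
position: [0.521, -0.2919, 0.0214]
ee_rot: [0.862, 0.506, 0.001, -0.0]
ft_force: [-4.5, 3.8, 11.3]
grip_width: 0.724
grasp_force: 46.9
```

Contact. I'll release and rise.

In the tool's units: -0.2 m is -0.25, -0.001 m is -0.0013.

Emit:
move_arm(
  plan=[
    {"delta_pos": [0,0,-0.0013],"turn": [0,0,0],"fingers": 0},
    {"delta_pos": [0,0,-0.0013],"turn": [0,0,0],"fingers": 0},
    {"delta_pos": [0,0,-0.0013],"turn": [0,0,0],"fingers": 0},
    {"delta_pos": [0,0,-0.0013],"turn": [0,0,0],"fingers": 0},
    {"delta_pos": [0,0,-0.0375],"turn": [0,0,0],"fingers": 0},
    {"delta_pos": [0,0,-0.0875],"turn": [0,0,0],"fingers": 0},
    {"delta_pos": [0,0,-0.15],"turn": [0,0,0],"fingers": 0},
    {"delta_pos": [0,0,-0.225],"turn": [0,0,0],"fingers": 0},
    {"delta_pos": [0,0,-0.25],"turn": [0,0,0],"fingers": 0},
    {"delta_pos": [0,0,-0.25],"turn": [0,0,0],"fingers": 0},
  ],
)

```text
clock: 8.15
position: [0.521, -0.2921, 0.2211]
ee_rot: [0.862, 0.506, 0.001, 0.001]
ft_force: [0.3, -0.0, -0.8]
grip_width: 0.997
grasp_force: 0.0
```

```bash
python3 - <<'E'
from h import *
c=snap('side','s6.png');W=cloud(c);hsv=cv2.cvtColor(c['color'],cv2.COLOR_RGB2HSV).astype(int)
m=(hsv[...,0]<16)&(hsv[...,1]>90)&(hsv[...,2]>60)&(np.linalg.norm(W-MAT,axis=-1)<.1)
k=W[m];print(len(k),np.percentile(k,[1,50,99],axis=0))
t=k[k[:,2]>.028];A=np.c_[t[:,:2],np.ones(len(t))];print('slope',np.linalg.lstsq(A,t[:,2],rcond=None)[0],t.mean(0))
# spot in side view
y=(hsv[...,0]>22)&(hsv[...,0]<38)&(hsv[...,1]>110)&(np.linalg.norm(W-O,axis=-1)<.06)
v,u=np.nonzero(y);print('yellow px',np.c_[u,v].tolist())
uv=np.c_[u,v].astype(float);X=(onplane(c,uv,O,N)-O)@S;print(X.mean(0)); print((X[:,:2]*1000).round(0).tolist())
# probe grasp
for a in (np.deg2rad(10.5),):
    ya=np.array([np.cos(a),np.sin(a),0]);xa=np.array([-ya[1],ya[0],0]);R=np.c_[xa,ya,[0,0,-1.]]
    delta([.45,-.02,.235],R);delta(HC+[0,0,.2],R)
cv2.imwrite('pics/c6.png',cv2.resize(c['color'][130:330,240:420,::-1],(540,600),interpolation=cv2.INTER_CUBIC))
E
```

```text
460 [[ 0.49132498 -0.32439831  0.0090973 ]
 [ 0.52067635 -0.29953862  0.03215423]
 [ 0.54840347 -0.26299199  0.03757156]]
slope [-0.00014855  0.00068514  0.03374711] [ 0.52074805 -0.29258679  0.03346929]
yellow px []
[nan nan nan]
[]
clock 8.2 pos [ 0.5204 -0.2916  0.2195] delta [ 0.2029 -0.1939 -0.0153] turn [ 6.000e-04 -1.000e-03 -6.924e-01]
clock 8.2 pos [ 0.5204 -0.2916  0.2195] delta [ 0.5279 -0.305   0.0201] turn [ 6.000e-04 -1.000e-03 -6.924e-01]<stdin>:9: RuntimeWarning: Mean of empty slice.
  ret = um.true_divide(
```

View pics/c6.png

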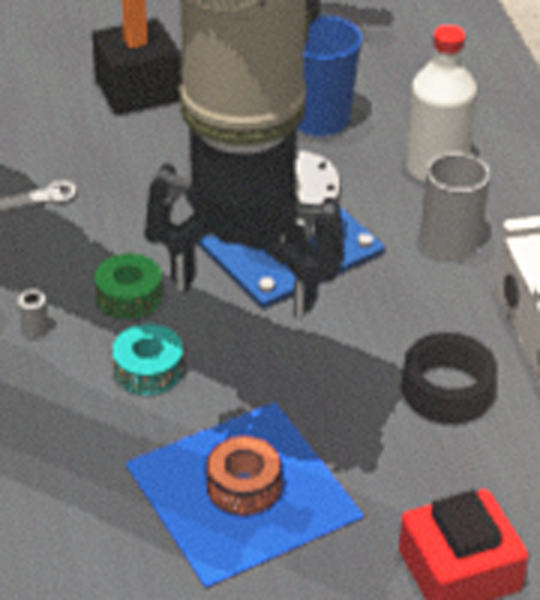

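The coil lies flat in the middle of the mat, at crop pixel (243,475). Next I go over the probe.

In the tool's units: 0.528 m is 0.66, -0.305 m is -0.3813, -0.692 rad is -0.4405.

Emit:
move_arm(
  plan=[
    {"delta_pos": [0.325,-0.1875,0],"turn": [0,0,-0.2228],"fingers": 0},
    {"delta_pos": [0.325,-0.1875,0],"turn": [0,0,-0.2228],"fingers": 0},
    {"delta_pos": [0.325,-0.1875,0],"turn": [0,0,-0.2228],"fingers": 0},
    {"delta_pos": [0.325,-0.1875,0],"turn": [0,0,-0.2228],"fingers": 0},
    {"delta_pos": [0.66,-0.3813,0.0125],"turn": [0,0,-0.4405],"fingers": 0},
    {"delta_pos": [0.66,-0.3813,0.0125],"turn": [0,0,-0.4405],"fingers": 0},
    {"delta_pos": [0.66,-0.3813,0.0125],"turn": [0,0,-0.4405],"fingers": 0},
    {"delta_pos": [0.66,-0.3813,0.0125],"turn": [0,0,-0.4405],"fingers": 0},
    {"delta_pos": [0.66,-0.3813,0.025],"turn": [0,0,-0.4405],"fingers": 0},
    {"delta_pos": [0.66,-0.3813,0.025],"turn": [0,0,-0.4405],"fingers": 0},
    {"delta_pos": [0.66,-0.3813,0.025],"turn": [0,0,-0.4405],"fingers": 0},
    {"delta_pos": [0.66,-0.3813,0.025],"turn": [0,0,-0.4405],"fingers": 0},
  ],
)

```text
clock: 9.7
position: [0.5113, 0.3167, 0.1986]
ee_rot: [0.64, 0.768, -0.001, 0.0]
ft_force: [-0.1, -0.0, 0.3]
grip_width: 1.001
grasp_force: 0.0
```

```bash
python3 - <<'E'
from h import *
for k in('side','top'):
    c=snap(k);W=cloud(c);hsv=cv2.cvtColor(c['color'],cv2.COLOR_RGB2HSV).astype(int)
    y=(hsv[...,0]>20)&(hsv[...,0]<38)&(hsv[...,1]>100)&(np.linalg.norm(W-O,axis=-1)<.06)
    v,u=np.nonzero(y)
    if len(u)==0: continue
    X=(onplane(c,np.c_[u,v].astype(float),O,N)-O)@S;X=X[np.hypot(*X[:,:2].T)<.036];print(k,'spot',len(X),X.mean(0),O+S@X.mean(0))
    # white disc refit
    vv,uu=np.mgrid[0:400,0:640];near=(np.linalg.norm(W-O,axis=-1)<.06)
    q=W[near&(abs((W-O)@N)<.004)];cc=q.mean(0);nn=np.linalg.svd(q-cc)[2][2];nn*=np.sign(nn[2])
    print('plane',len(q),nn,(cc-O)@N, np.arccos(nn@N))
a=np.deg2rad(10.5)
ya=np.array([np.cos(a),np.sin(a),0]);xa=np.array([-ya[1],ya[0],0]);R=np.c_[xa,ya,[0,0,-1.]]
delta(HC+[0,0,.2],R);delta(HC+[0,0,.097],R)
E
```

```text
side spot 2 [-3.36641429e-03  2.74021553e-02  2.92944127e-17] [0.61022945 0.03991061 0.07406967]
plane 522 [-0.25280875 -0.10998646  0.96124436] -0.0002539896663344708 0.001629863632238307
top spot 16 [-1.26303013e-04  2.45476110e-02 -1.20583822e-17] [0.61421622 0.03851394 0.0749651 ]
plane 886 [-0.25445496 -0.11254566  0.96051348] -0.00022335914106316304 0.0037242982847451858
clock 9.8 pos [0.512  0.3161 0.1998] delta [ 0.002  -0.0002 -0.0002] turn [ 0.0001  0.0007 -0.0028]
clock 9.8 pos [0.512  0.3161 0.1998] delta [ 0.0021 -0.0002  0.1028] turn [ 0.0001  0.0007 -0.0028]
```

The seat model is confirmed: plane within 4 mrad, spot at (−0.1, 24.5) mm. Now the probe grasp.

In the tool's units: 0.102 m is 0.1275, 0.002 m is 0.0025.

Emit:
move_arm(
  plan=[
    {"delta_pos": [0.0025,0,0.05],"turn": [0,0,0],"fingers": 0},
    {"delta_pos": [0.0025,0,0.1],"turn": [0,0,0],"fingers": 0},
    {"delta_pos": [0.0025,0,0.1275],"turn": [0,0,0],"fingers": 0},
    {"delta_pos": [0.0025,0,0.1275],"turn": [0,0,0],"fingers": 0},
    {"delta_pos": [0.0025,0,0.1275],"turn": [0,0,0],"fingers": 0.9},
    {"delta_pos": [0.0025,0,0.1275],"turn": [0,0,0],"fingers": 0.9},
    {"delta_pos": [0.0025,0,0.1275],"turn": [0,0,0],"fingers": 0.9},
    {"delta_pos": [0.0025,0,0.1275],"turn": [0,0,0],"fingers": 0.9},
    {"delta_pos": [0.0025,0,0.1275],"turn": [0,0,0],"fingers": 0.9},
    {"delta_pos": [0.0025,0,0.1275],"turn": [0,0,0],"fingers": 0.9},
    {"delta_pos": [0.0025,0,0.1275],"turn": [0,0,0],"fingers": 0.9},
    {"delta_pos": [0.0025,0,0.1275],"turn": [0,0,0],"fingers": 0.9},
  ],
  force=60,
)

```text
clock: 11.3
position: [0.5117, 0.3199, 0.0991]
ee_rot: [0.64, 0.769, 0.001, 0.0]
ft_force: [-1.1, -0.0, 6.3]
grip_width: 0.25
grasp_force: 58.6
```

In the tool's units: -0.16 m is -0.2, -0.15 m is -0.1875.

Emit:
move_arm(
  plan=[
    {"delta_pos": [0,0,-0.025],"turn": [0,0,0],"fingers": 0.9},
    {"delta_pos": [0,0,-0.0563],"turn": [0,0,0],"fingers": 0.9},
    {"delta_pos": [0,0,-0.0875],"turn": [0,0,0],"fingers": 0.9},
    {"delta_pos": [0,0,-0.1375],"turn": [0,0,0],"fingers": 0.9},
    {"delta_pos": [0,0,-0.1875],"turn": [0,0,0],"fingers": 0.9},
    {"delta_pos": [0,0,-0.2],"turn": [0,0,0],"fingers": 0.9},
    {"delta_pos": [0,0,-0.2],"turn": [0,0,0],"fingers": 0.9},
    {"delta_pos": [0,0,-0.2],"turn": [0,0,0],"fingers": 0.9},
  ],
)

```text
clock: 12.3
position: [0.5107, 0.3194, 0.257]
ee_rot: [0.64, 0.769, -0.001, 0.0]
ft_force: [-0.9, 0.1, -1.4]
grip_width: 0.249
grasp_force: 60.1
```

```bash
python3 - <<'E'
from h import *
o=get_obs();p=o['position'];R0=Rn.from_quat(o['ee_rot'])
c=snap('side');W=cloud(c)
near=(np.hypot(W[...,0]-p[0],W[...,1]-p[1])<.03)&(W[...,2]>.12)&(W[...,2]<p[2]-.02)
k=W[near];b=k[k[:,2]<.2];print(len(k),len(b),k[:,2].min())
# axis from slices
for lo in np.arange(.14,.23,.015):
    q=b if 0 else k[(k[:,2]>=lo)&(k[:,2]<lo+.015)]
    if len(q): print(round(lo,3),len(q),q.mean(0).round(4),(q[:,0].min().round(4),q[:,0].max().round(4)))
u0,v0=[int(x) for x in ((lambda Xc:(c['fx']*Xc[0]/Xc[2]+c['cx'],c['fy']*Xc[1]/Xc[2]+c['cy']))(np.array(c['R'])@(p-[0,0,.06])+c['t']))]
print(u0,v0)
cv2.imwrite('pics/c7.png',cv2.resize(c['color'][v0-50:v0+50,u0-60:u0+60,::-1],(720,600),interpolation=cv2.INTER_CUBIC))
# target: minimal rotation taking tool z to -N
z=R0.as_matrix()[:,2];ax=np.cross(z,-N);A=Rn.from_rotvec(ax/np.linalg.norm(ax)*np.arcsin(np.linalg.norm(ax)))
R=(A*R0).as_matrix();np.save('R.npy',R)
spot=O+S@[0,.024,0]
print('tcp->tip',p[2]-.16-.006)
L=.0931
delta(spot+N*(L+.06),R)
E
```

```text
92 37 0.1644605762048449
0.155 3 [0.5101 0.317  0.1676] (np.float64(0.5092), np.float64(0.5118))
0.17 14 [0.5089 0.3137 0.1799] (np.float64(0.5026), np.float64(0.5168))
0.185 20 [0.5097 0.3141 0.1917] (np.float64(0.5033), np.float64(0.5166))
0.2 17 [0.5091 0.3132 0.2082] (np.float64(0.5032), np.float64(0.5143))
0.215 20 [0.5084 0.3106 0.2245] (np.float64(0.4992), np.float64(0.5208))
283 109
tcp->tip 0.09096827462924337
clock 12.35 pos [0.5107 0.3194 0.257 ] delta [-0.3049  0.0098  0.0351] turn [-0.2742  0.0628  0.    ]
```

View pics/c7.png

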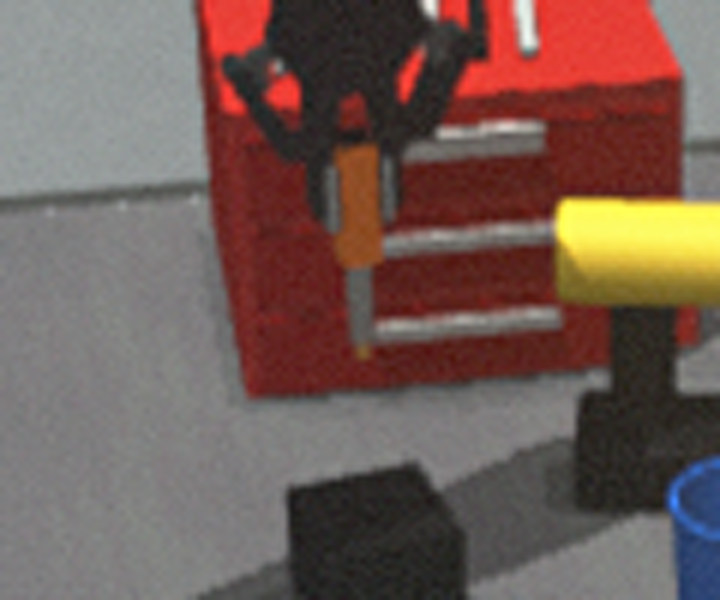

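The probe is held straight along the tool axis, with its tip at crop pixel (362,352) and clear of the holder. Next I go above the spot.

In the tool's units: -0.305 m is -0.3813, -0.15 m is -0.1875, 0.03 rad is 0.0191.

Emit:
move_arm(
  plan=[
    {"delta_pos": [-0.1875,0.0063,0],"turn": [-0.0828,0.0191,0],"fingers": 0.9},
    {"delta_pos": [-0.1875,0.0063,0],"turn": [-0.0828,0.0191,0],"fingers": 0.9},
    {"delta_pos": [-0.1875,0.0063,0],"turn": [-0.0828,0.0191,0],"fingers": 0.9},
    {"delta_pos": [-0.3813,0.0125,0.0188],"turn": [-0.1744,0.0401,0],"fingers": 0.9},
    {"delta_pos": [-0.3813,0.0125,0.0188],"turn": [-0.1744,0.0401,0],"fingers": 0.9},
    {"delta_pos": [-0.3813,0.0125,0.0438],"turn": [-0.1744,0.0401,0],"fingers": 0.9},
    {"delta_pos": [-0.3813,0.0125,0.0438],"turn": [-0.1744,0.0401,0],"fingers": 0.9},
    {"delta_pos": [-0.3813,0.0125,0.0438],"turn": [-0.1744,0.0401,0],"fingers": 0.9},
    {"delta_pos": [-0.3813,0.0125,0.0438],"turn": [-0.1744,0.0401,0],"fingers": 0.9},
    {"delta_pos": [-0.3813,0.0125,0.0438],"turn": [-0.1744,0.0401,0],"fingers": 0.9},
  ],
)

```text
clock: 13.6
position: [0.5766, 0.0226, 0.2237]
ee_rot: [0.633, 0.761, 0.126, 0.063]
ft_force: [-0.2, 0.5, -0.9]
grip_width: 0.25
grasp_force: 60.0
```

```bash
cat > chk.py <<'E'
from h import *
R=np.load('R.npy');spot=O+S@[0,.024,0]
o=get_obs();p=o['position'];z=Rn.from_quat(o['ee_rot']).as_matrix()[:,2]
tip=p+.0931*z;print('tip in seat',((tip-O)@S).round(4),'tilt err',np.arccos(min(1,-z@N)).round(4),'ft',o['ft_force'].round(1),'F.N',(o['ft_force']@N).round(2),o['grasp_force'].round(1))
delta(spot+N*.0931,R)
E
python3 - <<'E'
from chk import *
# measure probe in both views: barrel points, in seat frame
for k in('side','top'):
    c=snap(k,k+'8.png');W=cloud(c);X=(W-O)@S
    m=(np.hypot(X[...,0]-0,X[...,1]-.024)<.022)&(X[...,2]>.052)&(X[...,2]<.14)
    q=X[m];print(k,len(q))
    for lo in np.arange(.055,.14,.014):
        t=q[(q[:,2]>=lo)&(q[:,2]<lo+.014)]
        if len(t)>2: print(round(lo,3),len(t),t.mean(0).round(4),t.min(0).round(4),t.max(0).round(4))
    if k=='side':
        cv2.imwrite('pics/c8.png',cv2.resize(c['color'][140:240,275:395,::-1],(720,600),interpolation=cv2.INTER_CUBIC))
        C=-np.array(c['R']).T@c['t'];d=(tip-C);print('view dir in seat',(d/np.linalg.norm(d))@S)
        for nm,P in (('tip',tip),('spot',spot)):
            x=np.array(c['R'])@P+c['t'];print(nm,((c['fx']*x[0]/x[2]+c['cx']-275)*6).round(1),((c['fy']*x[1]/x[2]+c['cy']-140)*6).round(1))
E
```

```text
Traceback (most recent call last):
  File "chk.py", line 4, in <module>
    tip=p+.0931*z;print('tip in seat',((tip-O)@S).round(4),'tilt err',np.arccos(min(1,-z@N)).round(4),'ft',o['ft_force'].round(1),'F.N',(o['ft_force']@N).round(2),o['grasp_force'].round(1))
                                                                                                                                                                   ^^^^^^^^^^^^^^^^^^^^^^
AttributeError: 'float' object has no attribute 'round'
```

```bash
sed -i "s/o\['grasp_force'\].round(1)/o['grasp_force']/" chk.py
python3 - <<'E'
from chk import *
for k in('side','top'):
    c=snap(k,k+'8.png');W=cloud(c);X=(W-O)@S
    m=(np.hypot(X[...,0]-0,X[...,1]-.024)<.022)&(X[...,2]>.052)&(X[...,2]<.14)
    q=X[m];print(k,len(q))
    for lo in np.arange(.055,.14,.014):
        t=q[(q[:,2]>=lo)&(q[:,2]<lo+.014)]
        if len(t)>2: print(round(lo,3),len(t),t.mean(0).round(4),t.min(0).round(4),t.max(0).round(4))
    if k=='side':
        cv2.imwrite('pics/c8.png',cv2.resize(c['color'][140:240,275:395,::-1],(720,600),interpolation=cv2.INTER_CUBIC))
        C=-np.array(c['R']).T@c['t'];d=(tip-C);print('view dir in seat',(d/np.linalg.norm(d))@S)
        for nm,P in (('tip',tip),('spot',spot)):
            x=np.array(c['R'])@P+c['t'];print(nm,((c['fx']*x[0]/x[2]+c['cx']-275)*6).round(1),((c['fy']*x[1]/x[2]+c['cy']-140)*6).round(1))
E
```

```text
tip in seat [0.002  0.0249 0.0611] tilt err 0.0029 ft [-0.2  0.5 -0.9] F.N -0.86 59.95953977108002
clock 13.6 pos [0.5766 0.0226 0.2237] delta [-0.0012 -0.0017  0.0611] turn [ 0.0022 -0.0019  0.0011]
side 94
0.069 11 [-0.0002  0.0201  0.0767] [-0.0066  0.0167  0.069 ] [0.0058 0.0236 0.0828]
0.083 19 [-0.0015  0.0189  0.0907] [-0.0072  0.0128  0.0838] [0.0067 0.0228 0.097 ]
0.097 17 [-0.0011  0.0194  0.1044] [-0.0064  0.0145  0.0976] [0.0087 0.027  0.1109]
0.111 13 [-0.0008  0.0167  0.1191] [-0.0113  0.0126  0.1116] [0.0098 0.0206 0.1246]
0.125 30 [-0.0017  0.0156  0.1311] [-0.0106  0.0088  0.1253] [0.0104 0.0317 0.1378]
view dir in seat [ 0.27825724  0.66392113 -0.69410492]
tip 314.4 203.3
spot 339.3 290.8
top 0
```

View pics/c8.png

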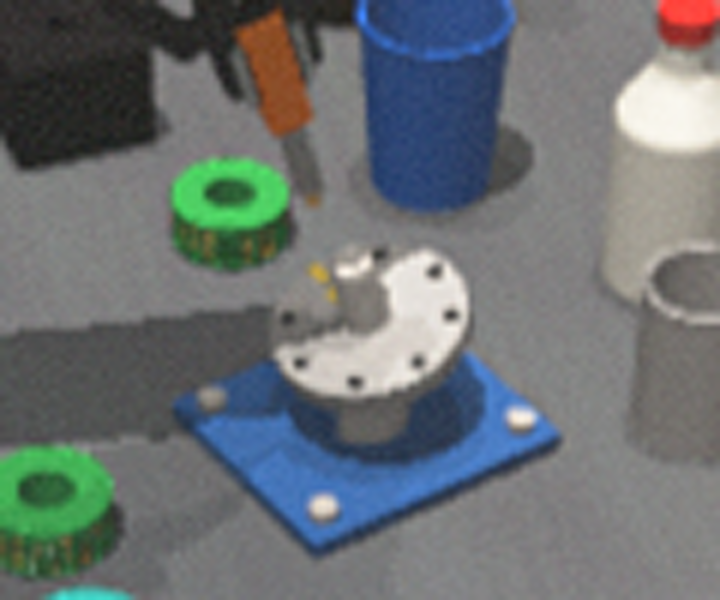

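The picture shows the tip at (313,201), as predicted (314,203). The spot sits half hidden behind the spindle at (333,293). Descending.

In the tool's units: 0.052 m is 0.065, -0.001 m is -0.0013.

Emit:
move_arm(
  plan=[
    {"delta_pos": [-0.0013,-0.0013,0.0188],"turn": [0,0,0],"fingers": 0.9},
    {"delta_pos": [-0.0013,-0.0013,0.0375],"turn": [0,0,0],"fingers": 0.9},
    {"delta_pos": [-0.0013,-0.0013,0.0525],"turn": [0,0,0],"fingers": 0.9},
    {"delta_pos": [-0.0013,-0.0013,0.065],"turn": [0,0,0],"fingers": 0.9},
    {"delta_pos": [-0.0013,-0.0013,0.065],"turn": [0,0,0],"fingers": 0.9},
    {"delta_pos": [-0.0013,-0.0013,0.065],"turn": [0,0,0],"fingers": 0.9},
  ],
)

```text
clock: 14.45
position: [0.5893, 0.0261, 0.1734]
ee_rot: [0.633, 0.761, 0.126, 0.064]
ft_force: [-0.3, -0.7, -0.8]
grip_width: 0.25
grasp_force: 60.0
```

```bash
python3 chk.py
```

```text
tip in seat [0.0006 0.023  0.0092] tilt err 0.0026 ft [-0.3 -0.7 -0.8] F.N -0.64 60.013060569763184
clock 14.45 pos [0.5893 0.0261 0.1734] delta [ 0.001  -0.0006  0.0092] turn [ 0.0023 -0.0012 -0.0004]
```

In the tool's units: 0.009 m is 0.0113, 0.001 m is 0.0013.

Emit:
move_arm(
  plan=[
    {"delta_pos": [0.0013,0,0.0038],"turn": [0,0,0],"fingers": 0.9},
    {"delta_pos": [0.0013,0,0.0075],"turn": [0,0,0],"fingers": 0.9},
    {"delta_pos": [0.0013,0,0.0113],"turn": [0,0,0],"fingers": 0.9},
    {"delta_pos": [0.0013,0,0.0113],"turn": [0,0,0],"fingers": 0.9},
  ],
)

```text
clock: 14.95
position: [0.5911, 0.0282, 0.1643]
ee_rot: [0.633, 0.761, 0.125, 0.063]
ft_force: [-0.4, 0.3, -1.2]
grip_width: 0.248
grasp_force: 60.0
```

```bash
python3 chk.py
```

```text
tip in seat [ 0.0004  0.0242 -0.0003] tilt err 0.002 ft [-0.4  0.3 -1.2] F.N -1.13 60.00963628292084
clock 14.95 pos [0.5911 0.0282 0.1643] delta [-0.0002 -0.0002 -0.0003] turn [ 0.0015 -0.0013 -0.0003]
```

Contact should be imminent. I'll press 3 mm more, in small steps.

In the tool's units: 0.003 m is 0.0038, 0.0015 m is 0.0019.

Emit:
move_arm(
  plan=[
    {"delta_pos": [0,0,0.0019],"turn": [0,0,0],"fingers": 0.9},
    {"delta_pos": [0,0,0.0038],"turn": [0,0,0],"fingers": 0.9},
    {"delta_pos": [0,0,0.0038],"turn": [0,0,0],"fingers": 0.9},
    {"delta_pos": [0,0,0.0038],"turn": [0,0,0],"fingers": 0.9},
  ],
)

```text
clock: 15.45
position: [0.592, 0.0285, 0.1618]
ee_rot: [0.633, 0.761, 0.126, 0.064]
ft_force: [-1.1, 0.7, 1.6]
grip_width: 0.254
grasp_force: 60.3
```

```bash
python3 chk.py
```

```text
tip in seat [ 0.0007  0.0241 -0.0029] tilt err 0.0025 ft [-1.1  0.7  1.6] F.N 1.77 60.31992852687836
clock 15.45 pos [0.592  0.0285 0.1618] delta [-0.0002 -0.0004 -0.0029] turn [ 0.0021 -0.0014 -0.0004]
```

In the tool's units: 0.002 m is 0.0025, 0.001 m is 0.0013.

Emit:
move_arm(
  plan=[
    {"delta_pos": [0,0,0.0013],"turn": [0,0,0],"fingers": 0.9},
    {"delta_pos": [0,0,0.0025],"turn": [0,0,0],"fingers": 0.9},
    {"delta_pos": [0,0,0.0025],"turn": [0,0,0],"fingers": 0.9},
    {"delta_pos": [0,0,0.0025],"turn": [0,0,0],"fingers": 0.9},
    {"delta_pos": [0,0,0.0025],"turn": [0,0,0],"fingers": 0.9},
  ],
)

```text
clock: 16.08
position: [0.5925, 0.0287, 0.1598]
ee_rot: [0.633, 0.761, 0.126, 0.064]
ft_force: [-0.3, -1.4, 2.5]
grip_width: 0.248
grasp_force: 60.4
```

```bash
python3 - <<'E'
from chk import *
for i in range(4):
    c=snap('side');o=get_obs();print(o['ft_force']@N,o['position'])
top=snap('top')
W=cloud(c);X=(W-O)@S
m=(np.hypot(X[...,0],X[...,1]-.024)<.018)&(X[...,2]>.045)&(X[...,2]<.12)
q=X[m]
for lo in np.arange(.045,.11,.015):
    t=q[(q[:,2]>=lo)&(q[:,2]<lo+.015)]
    if len(t)>2: print(round(lo,3),len(t),t.mean(0).round(4))
m=np.linalg.norm(W-MAT,axis=-1)<.08;t=W[m];t=t[t[:,2]>.028];print('coil',t.mean(0))
cv2.imwrite('pics/c9.png',cv2.resize(c['color'][130:330,240:420,::-1],(540,600),interpolation=cv2.INTER_CUBIC))
E
```

```text
tip in seat [ 0.0007  0.0241 -0.005 ] tilt err 0.0024 ft [-0.3 -1.4  2.5] F.N 2.62 60.419089794158936
clock 16.07 pos [0.5925 0.0287 0.1598] delta [-0.0001 -0.0004 -0.005 ] turn [ 0.0021 -0.0013 -0.0004]
1.9912450235210812 [0.59253777 0.02871954 0.15982827]
1.1091998337565383 [0.59253221 0.02870669 0.15981286]
1.3435727513966547 [0.59252777 0.02870936 0.15980582]
2.09646368914355 [0.59254913 0.02874176 0.15981525]
0.045 13 [-0.0025  0.0167  0.0528]
0.06 29 [-0.0038  0.0142  0.068 ]
0.075 39 [-0.0028  0.014   0.0831]
0.09 36 [-0.004   0.014   0.0982]
0.105 43 [-0.001   0.015   0.1128]
coil [ 0.52107908 -0.29455264  0.03319284]
```

View pics/c9.png

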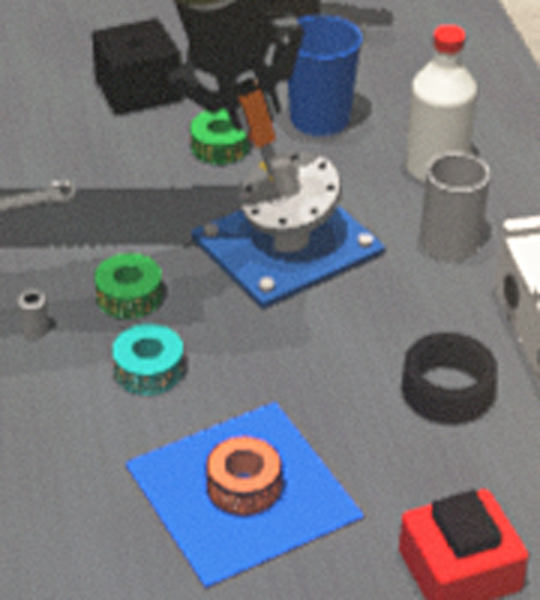

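The picture shows the tip on the spot, the probe clear of the spindle and the coil still on the mat. Averaged force gives about 3 N and position about 5 mm of nose travel, so I'll add 1 mm to centre within the window.

In the tool's units: 0.001 m is 0.0013.

Emit:
move_arm(
  plan=[
    {"delta_pos": [0,0,0.0013],"turn": [0,0,0],"fingers": 0.9},
    {"delta_pos": [0,0,0.0013],"turn": [0,0,0],"fingers": 0.9},
    {"delta_pos": [0,0,0.0013],"turn": [0,0,0],"fingers": 0.9},
    {"delta_pos": [0,0,0.0013],"turn": [0,0,0],"fingers": 0.9},
  ],
)

```text
clock: 16.82
position: [0.5928, 0.0288, 0.1588]
ee_rot: [0.633, 0.761, 0.126, 0.064]
ft_force: [-1.8, -0.3, 2.9]
grip_width: 0.252
grasp_force: 60.5
```

```bash
python3 - <<'E'
from chk import *
F=[]
for i in range(16):
    snap('side');F.append(get_obs()['ft_force']@N)
print('mean',np.mean(F),np.std(F),'nose mm by force',(np.mean(F)+1.41)/.8,(np.mean(F)+.9)/.8)
E
```

```text
tip in seat [ 0.0007  0.0242 -0.006 ] tilt err 0.0025 ft [-1.8 -0.3  2.9] F.N 3.25 60.528484582901
clock 16.82 pos [0.5928 0.0288 0.1588] delta [-0.0002 -0.0004 -0.006 ] turn [ 0.0021 -0.0014 -0.0004]
mean 2.9945139279051043 0.36398547341729426 nose mm by force 5.50564240988138 4.86814240988138
```

The nose is in about 5 mm, roughly half its travel. Handing in.

```bash
python3 -c "
from workcell import hand_in
print(hand_in())"
```

```text
the job is handed in; nothing more can be done
None
```

Handed in at about 18 s; the hand-in returned no verdict. By my last measurements the coil lies flat and released near the mat's centre. The probe is held square on the yellow spot with the nose in about 5 mm, at roughly 4 N.

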